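# Open the drop-front cutlery cabinet for service

### The job

Get the small wooden drop-front cutlery cabinet on the counter ready for service: pull both metal slide-out supports all the way out while its front flap is still up, then lower the flap gently until it lies level on the two supports, and finally pull the drawer behind it all the way open by its handle. Leave the bell, ramekin, cup, mustard bottle and jar standing where they are.

Things in the scene. Friction and masses are not known exactly. Their poses are not given: they have to be found in the camera images.
- cabinet: Fixed wooden cabinet, 220 wide, 210 high. Its frame: origin on the counter below the flap's hinge line, at mid-width; x into the cabinet, y to its left, z up (mm, in this frame, below too). Body x = 8 to 190, walls 12, base solid up to z = 82. The top panel begins at x = 58: between flap and drawer front a recess (x = 6 to 58, 196 wide) is open at the top.
- left_support (a joint): Slide of the left metal support (y = +80): 0 = in, 0.10 m = fully out, towards the robot (-x of the cabinet). Starts 0 to 15 mm out. Friction 1.5 N plus 8 N per m/s; stays where left. Bar 16 wide, upper face at z = 68, with an upturned tab at its front end.
- right_support (a joint): Slide of the right support (y = -80), otherwise like the left one.
- left_tab (a point): Top edge (middle) of the left support's upturned tab: plate 34 wide (y), 8 thick (x), top at z = 100, 32 above the bar; at x = -61 when in. The 51 mm between it and the shut flap let shut fingers hook it from above, the tool tilted 25 to 30 degrees (gripper leaning to the robot, tips to the cabinet).
- right_tab (a point): The same on the right support.
- flap (a joint): Hinge of the front flap: 0 = shut (upright), 1.57 = level, opening towards the robot and down, stop at 2.0. Hinge line along y at x = 0, z = 75. Panel 214 wide, 12 thick (centred on the hinge line), reaching 4 to 134 from it. Starts 0 to 0.1 ajar. Friction and damper: stays where left up to 0.5 rad; past 0.6 it sinks by itself at up to 0.8 rad/s.
- flap_edge (a point): Middle of the flap's free edge (on top when shut, z = 209), at mid-thickness. It can be hooked from behind with shut fingers down in the recess, beside the drawer handle (|y| = 50 to 85).
- drawer (a joint): Slide of the drawer behind the flap: 0 = in (as it starts), 0.11 m = fully open, towards the robot, over the lowered flap. Friction 1.5 N plus 8 N per m/s; stays where left. Front 190 wide, z = 89 to 189, at x = 58 when in.
- drawer_handle (a point): Middle of the drawer's steel bar handle: bar 8 thick, 64 long (y), z = 172, x = 12 when in, 42 mm free behind it; posts at its ends. Shut fingers can hook it from above like the tabs.
- bell: service bell, 84 mm across, 59 mm high, standing on the rear of the cabinet's top; origin at the centre of its underside; bystander
- ramekin: white ramekin, 70 mm across, 42 mm high, on the counter beside the front of the cabinet's right side; origin at the centre of its underside; bystander
- cup: grey-brown stoneware cup, 68 mm across, 62 mm high, on the counter beside the front of the cabinet's left side; origin at the centre of its underside; bystander
- mustard: yellow squeeze bottle with pointed nozzle, 55 mm across, 165 mm high, on the counter beside the left wall of the cabinet; origin at the centre of its underside; bystander
- jar_1: glass jar with green lid, 68 mm across, 84 mm high, on the counter to the robot's right; origin at the centre of its underside; bystander

How it is judged:
By the outcome, as a careful person would: the job done as asked, in the order asked, and still so for the second after the job is handed in, with the robot touching nothing.
It also fails if it takes over 61 s, if anything falls off the work surface, if the arm or the gripper's body presses on something with over 40 N, if the wrist force passes 120 N, or if a joint passes its speed limit or range.

### The arm

A 6-joint arm with a two-finger parallel gripper is mounted at the origin on a cart in front of the work surface, level with it; the furniture and walls round the work are solid. World frame = base frame: x ahead of the robot, y to its left, z up, the work surface at z = 0. Lengths are in m, angles in rad, forces in N, time in s.
With the tool pointing down it reaches from about 0.35 to 0.875 m from the base axis. Payload 4.2 kg.
Tool frame: the origin (TCP) lies on the centre line of the jaws, within the pads' length; the fingertips stand 22 mm ahead of it and the grasp point (between the pads) lies 3 mm ahead of it; z points along the fingers, y is the line along which they close (so a half turn about z gives the same grasp; the last joint's range is limited). The gripper opens to 85 mm and grips with 20 to 120 N. Pads are 22 mm wide; open, the fingers measure 114 mm over their backs; the gripper's body (76 mm by 85 mm) begins 54 mm behind the grasp point. The pads swing forward as they close: fully open they stand 13 mm farther back than shut.
Start: joints at [-0.845, 0.385, 0.008, 0, -1.194, -0.259], TCP at [0.281, -0.558, 0.253] pointing down, gripper open.
Joint ranges: [-3.14, 3.14], [-1.21, 2.06], [-1.07, 1.41], [-3.16, 2.05], [-2.99, -0.16], [-3.1, 3.1]. Speed limits (rad/s): [2.79, 2.79, 3.14, 3.14, 3.14, 3.14].

### API

Orientations are given as a rotation vector (axis times angle).
In Python, from bench import arm gives the robot as it stands.
- The arm moves only by the tool arm_command, never from a script. Its argument "increments" is a list of rows, each a list of 4 numbers: the shift along the tool's x, y, z in m, then the turn about the tool's z in rad. A call has 1 to 5 rows; each row is the pose to reach, as a shift and turn from the pose commanded when the call began, along the tool's axes at that moment; what a row does not reach only later rows make up. A row lasts 1/8 s, in which the tool goes at most 62.5 mm and 10.7 degrees, less where a joint would pass 70% of its speed; a pose out of reach is approached as far as the arm can. A call with a gripper value outside its range is refused whole. "gripper" is the opening, from -1 (shut) to 1 (fully open), set as the call begins (left out, the last holds). The fingers move at their own pace and stop on an object; "newtons" is the grip in N (left out, the last holds). Time passes only in rows, so rows that repeat a pose let the fingers close. It gives the time, the measured TCP pose, the force, the opening and the grip force at its end, in the units of the state.
- arm.sense(): the state, without advancing time (a new reading comes with each control period).
- arm.camera(name): name is "scene" or "top" or "wrist"; returns (picture, depth): 400x640x3 uint8, red, green, blue; 400x640 float32, m along the optical axis (not along the pixel's ray), 0 where there is no reading.
- arm.camera_info(name): a dict with "fx", "fy", "cx", "cy" (pixels), "R" (3x3) and "t" (3): a world point X has camera coordinates R X + t; the wrist camera has in their place "mount" (4x4, takes a point from camera to tool coordinates, whose origin is the TCP and whose axes are the flange's). Camera axes: x right, y down, z forward; pixel columns grow to the right and rows downward; lengths in m; the calibration is good to about 2 mm. The wrist camera is an equidistant fisheye: a pixel r from the principal point sees the ray r / f radians off the axis. A picture is of the moment at which its call begins: read the wrist's pose just before it. camera_info takes no time and is no camera call.
- arm.job_done(): hands the job in; it is judged then, once.
The state is a dict: "time": time; "joint_positions": joint angles; "dq": joint speeds; "effort": joint torques, N m; "ee_pos": TCP position; "orientation": TCP orientation; "wrist_force": force on the tool from outside, world axes, zero at the start; "torque": the same for the moment, N m; "gripper_width": finger opening in m; "grip_force": force on a finger pad.
Only numpy, scipy, OpenCV 4.12 (cv2) and the standard library are available. Lean on these libraries where they do the work, as an engineer would, in place of code of your own. Each camera call takes 0.05 s, during which the arm holds its last target. There are 200 camera calls.

## Working session

There is one attempt and no reset: what is moved stays moved. The work goes in short steps, Python scripts to look and compute and a tool call to move; the robot and the scene stay as the last step left them, time stands still between calls to the robot, and variables do not carry over. Pictures are saved under pics/ and viewed, at most 10 in all, crops included, and the job is handed in when it is done.

Besides the shell and the picture viewer there is one more tool, called after "Call:" as name(argument=value, ...), one argument or row to a line, values as JSON. arm_command: Moves the arm, as the interface text tells. Its arguments: {"type":"object","properties":{"increments":{"type":"array","items":{"type":"array","items":{"type":"number"}}},"gripper":{"type":"number"},"newtons":{"type":"number"}},"required":["increments"]}

```bash
mkdir -p pics; ls; python3 - <<'E'
from bench import arm
import cv2,numpy as np
s=arm.sense();print({k:np.round(v,3) for k,v in s.items()})
for n in("scene","top"):
    p,d=arm.camera(n);np.savez(n+".npz",p=p,d=d)
    i=arm.camera_info(n);print(n,i)
    cv2.imwrite(f"pics/{n}0.png",p[:,:,::-1])
print(arm.camera_info("wrist"))
E
```

```text
pics
{'time': np.float64(0.0), 'joint_positions': array([-0.845,  0.386,  0.007, -0.   , -1.194, -0.259]), 'dq': array([-0.001, -0.001, -0.   ,  0.001, -0.001,  0.   ]), 'effort': array([ 0.0000e+00, -3.9229e+01,  1.8840e+01,  4.1860e+00, -5.0000e-03,
       -0.0000e+00]), 'ee_pos': array([ 0.281, -0.558,  0.252]), 'orientation': array([ 7.260e-01, -3.056e+00, -3.000e-03]), 'wrist_force': array([ 0.683, -0.465, -0.998]), 'torque': array([ 0.026,  0.004, -0.009]), 'grip_force': np.float64(0.0), 'gripper_width': np.float64(0.086)}
scene {'fx': 379.71121915811506, 'fy': 379.71121915811506, 'cx': 322.12875682224865, 'cy': 203.87590210389192, 'R': array([[-0.66402746, -0.74765146, -0.00921009],
       [-0.59924823,  0.53950905, -0.59146559],
       [ 0.44717904, -0.38723027, -0.80627764]]), 't': array([0.47722483, 0.36050319, 1.03305983])}
top {'fx': 392.0773508772849, 'fy': 392.0773508772849, 'cx': 326.98909768250803, 'cy': 205.3601139154562, 'R': array([[-0.0917547 , -0.99576382, -0.00595766],
       [-0.963106  ,  0.09026234, -0.2535341 ],
       [ 0.25299784, -0.01752508, -0.9673081 ]]), 't': array([0.21245647, 0.58754932, 1.05697688])}
{'fx': 309.70691628693146, 'fy': 309.70691628693146, 'cx': 317.43104465620615, 'cy': 200.73767431767044, 'mount': array([[ 1.45155348e-03, -9.47656782e-01, -3.19287515e-01,
         8.21592984e-02],
       [ 9.99998710e-01,  1.59520295e-03, -1.88398495e-04,
         3.46386092e-04],
       [ 6.87865498e-04, -3.19286830e-01,  9.47657875e-01,
        -1.19765292e-01],
       [ 0.00000000e+00,  0.00000000e+00,  0.00000000e+00,
         1.00000000e+00]])}
```

View pics/scene0.png

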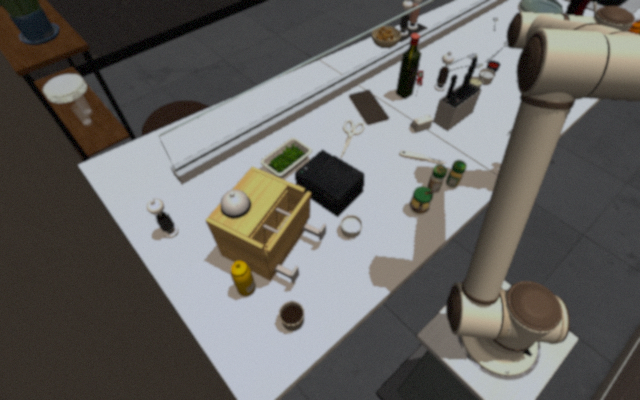

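View pics/top0.png

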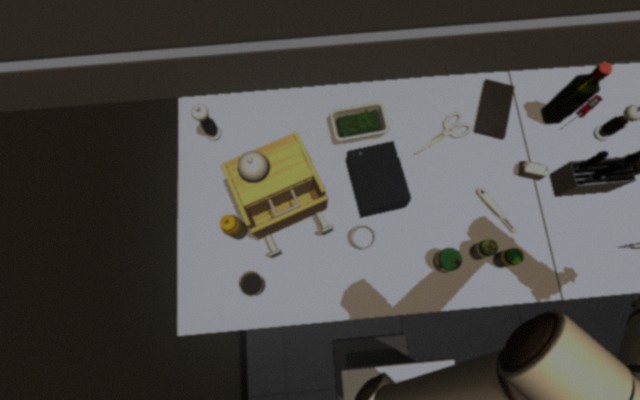

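```bash
cat > h.py <<'E'
import numpy as np,cv2
from bench import arm
def cloud(n,d,i):
    v,u=np.mgrid[:400,:640];z=d
    c=np.stack([(u-i["cx"])/i["fx"]*z,(v-i["cy"])/i["fy"]*z,z],-1)
    return (c-i["t"])@i["R"]
def ray(n,uv,h):
    i=arm.camera_info(n);r=np.array([(uv[0]-i["cx"])/i["fx"],(uv[1]-i["cy"])/i["fy"],1])@i["R"]
    o=-i["t"]@i["R"];return o+r*(h-o[2])/r[2]
E
python3 - <<'E'
from h import *
for n in("scene","top"):
    f=np.load(n+".npz");p,d=f["p"],f["d"];W=cloud(n,d,arm.camera_info(n))
    hsv=cv2.cvtColor(p,cv2.COLOR_RGB2HSV)
    m=(hsv[...,1]>70)&(hsv[...,0]>12)&(hsv[...,0]<35)&(d>0)
    near=(W[...,0]>.3)&(W[...,0]<1.2)&(W[...,1]>-.2)&(W[...,1]<.6)
    t=m&near&(W[...,2]>.198)&(W[...,2]<.222)
    print(n,t.sum(),np.median(W[t],0))
    r=cv2.minAreaRect((W[t][:,:2]*1000).astype(np.float32));print(r,cv2.boxPoints(r).round())
    # metal points: tabs, height .05-.115, low saturation
    k=near&(d>0)&(W[...,2]>.055)&(W[...,2]<.115)&(hsv[...,1]<60)&~m
    nn,L,S,C=cv2.connectedComponentsWithStats(k.astype(np.uint8))
    for j in range(1,nn):
        if S[j,4]>12:
            q=W[L==j];print(S[j],q.mean(0).round(3),q.min(0).round(3),q.max(0).round(3))
f=np.load("top.npz");a=f["p"][120:300,210:390,::-1];cv2.imwrite("pics/topz.png",cv2.resize(a,(580,580),interpolation=2))
a=np.load("scene.npz")["p"][160:340,190:390,::-1];cv2.imwrite("pics/scz.png",cv2.resize(a,(660,594),interpolation=2))
E
```

```text
scene 3125 [0.65188915 0.28813713 0.2107867 ]
((648.52978515625, 288.5128173828125), (204.2791290283203, 222.18148803710938), 19.49264907836914) [[515. 359.]
 [589. 150.]
 [782. 218.]
 [708. 427.]]
[ 295  149   70   56 1895] [0.672 0.003 0.097] [ 0.578 -0.085  0.055] [0.782 0.084 0.107]
[412 186  10  13  19] [ 0.446 -0.162  0.079] [ 0.44  -0.188  0.056] [ 0.45  -0.144  0.09 ]
[429 193   5  11  15] [ 0.393 -0.18   0.075] [ 0.389 -0.191  0.055] [ 0.402 -0.171  0.089]
[155 211  18  18 136] [0.89  0.5   0.081] [0.877 0.479 0.055] [0.913 0.52  0.109]
[303 212  23  28 198] [0.556 0.172 0.076] [0.525 0.147 0.055] [0.599 0.194 0.111]
[275 264  24  19 205] [0.499 0.322 0.076] [0.472 0.297 0.055] [0.54  0.344 0.104]
[279 301  26  19  89] [0.416 0.376 0.062] [0.373 0.354 0.055] [0.438 0.419 0.067]
top 3953 [0.65787449 0.28318945 0.20986493]
((647.9456176757812, 291.3367004394531), (203.20655822753906, 220.39625549316406), 19.720653533935547) [[515. 361.]
 [589. 153.]
 [781. 222.]
 [706. 429.]]
[200 117  15  16 161] [0.889 0.496 0.083] [0.878 0.48  0.055] [0.91  0.517 0.1  ]
[ 346  141   65   73 3293] [0.671 0.005 0.096] [ 0.576 -0.081  0.055] [0.78  0.086 0.107]
[316 210  17  25 166] [0.552 0.173 0.076] [0.524 0.149 0.056] [0.592 0.191 0.104]
[265 234  17  24 170] [0.499 0.323 0.076] [0.472 0.3   0.055] [0.538 0.342 0.102]
[441 248  12   4  14] [ 0.448 -0.162  0.08 ] [ 0.443 -0.177  0.057] [ 0.451 -0.148  0.086]
[238 273  21  23  57] [0.397 0.408 0.061] [0.372 0.37  0.055] [0.435 0.425 0.069]
[254 272   8   7  15] [0.427 0.369 0.061] [0.417 0.36  0.059] [0.435 0.379 0.065]
```

View pics/topz.png

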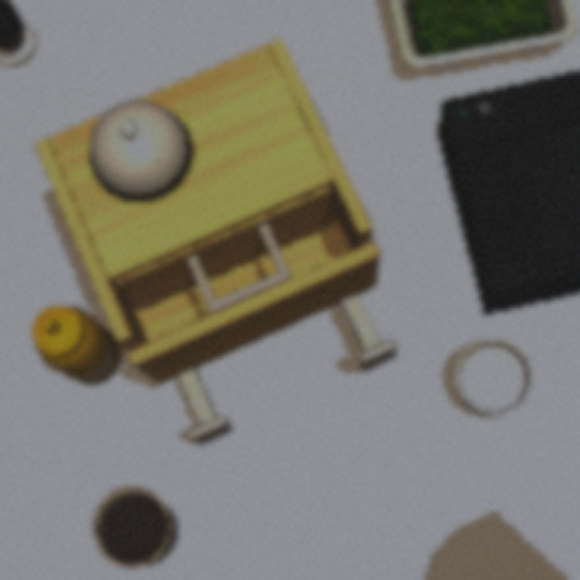

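View pics/scz.png

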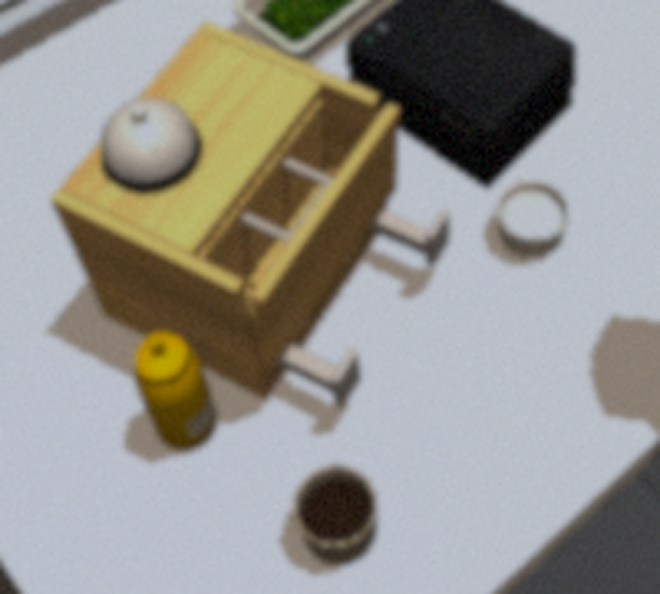

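```bash
cat >> h.py <<'E'
th=np.radians(19.55);O=np.array([.565,.2605]);Rc=np.array([[np.cos(th),-np.sin(th)],[np.sin(th),np.cos(th)]])
def c2w(x,y): return O+Rc@(np.array([x,y])/1000)
def w2c(p): return Rc.T@(np.array(p[:2])-O)*1000
E
python3 - <<'E'
from h import *
from scipy.spatial.transform import Rotation as R
for n in("scene","top"):
    f=np.load(n+".npz");p,d=f["p"],f["d"];W=cloud(n,d,arm.camera_info(n))
    C=np.dstack([(W[...,:2]-O)@Rc*1000,W[...,2]*1000])
    for s in(1,-1):
        k=(d>0)&(abs(C[...,1]-80*s)<30)&(C[...,0]<-35)&(C[...,0]>-100)&(C[...,2]>90)&(C[...,2]<112)
        q=C[k];print(n,s,len(q),q.mean(0).round(1),q.min(0).round(1),q.max(0).round(1))
    k=(d>0)&(C[...,0]>-30)&(C[...,0]<5)&(abs(C[...,1])<100)&(C[...,2]>200)&(C[...,2]<220);q=C[k];print("flap",len(q),q.mean(0).round(1),np.percentile(q,[3,97],axis=0).round(1))
    k=(d>0)&(C[...,0]>0)&(C[...,0]<25)&(abs(C[...,1])<45)&(C[...,2]>155)&(C[...,2]<190);q=C[k];print("handle",len(q),q.mean(0).round(1),np.percentile(q,[3,97],axis=0).round(1))
for n,l in(("top",[(273.6,252.8),(325.5,229.2)]),("scene",[(293,271.5),(321.8,227.3)])):
    for uv in l: print(n,w2c(ray(n,uv,.1)).round(1))
s=arm.sense();M=R.from_rotvec(s["orientation"]).as_matrix();print(M.round(3))
ax=M[:2,0];tgt=-Rc[:,0];print("turn needed world deg",np.degrees(np.arctan2(tgt[1],tgt[0])-np.arctan2(ax[1],ax[0])))
print(c2w(-66,80),c2w(-66,-80), "cam views", arm.sense()["time"])
E
```

```text
scene 1 43 [-62.8  77.9  99.3] [-66.   60.4  91.6] [-57.4  93.4 104.1]
scene -1 34 [-63.2 -80.7  98.9] [-66.7 -97.6  90.1] [-57.6 -65.  104.7]
flap 337 [ -8.4   3.8 208.5] [[-13.2 -93.4 201.7]
 [ -1.9  94.1 212. ]]
handle 46 [ 16.7  -0.4 176.5] [[ 12.7 -35.  173. ]
 [ 24.5  33.1 178.9]]
top 1 39 [-61.6  80.5  98.6] [-65.3  64.7  90.1] [-57.1  97.7 102.4]
top -1 40 [-63.1 -77.8  98.5] [-66.6 -95.   90.2] [-58.  -62.4 104.4]
flap 400 [ -7.7   1.6 207.9] [[-12.8 -93.4 201.7]
 [ -1.5  94.5 211.8]]
handle 100 [ 14.1   1.1 175.5] [[  9.3 -32.6 171.4]
 [ 23.7  35.2 178.8]]
top [-63.3  81.2]
top [-63.4 -75.6]
scene [-61.3  83.2]
scene [-61.3 -80.8]
[[-0.893 -0.45  -0.001]
 [-0.45   0.893  0.002]
 [ 0.     0.002 -1.   ]]
turn needed world deg -7.187710509930077
[0.47603456 0.31380245] [0.52957526 0.16302648] cam views 0.1
```

```bash
cat >> h.py <<'E'
from scipy.spatial.transform import Rotation as R
import sys
def inc(x,y,z,yaw=0):
    "target cabinet mm, yaw deg: world angle of tool x relative to -cabinet x"
    s=arm.sense();M=R.from_rotvec(s["orientation"]).as_matrix();p=s["ee_pos"]
    t=np.r_[c2w(x,y),z/1000]
    a=-Rc[:,0];d=np.arctan2(a[1],a[0])+np.radians(yaw)-np.arctan2(M[1,0],M[0,0]);d=(d+np.pi)%(2*np.pi)-np.pi
    print("inc",((t-p)@M).round(4),"turn",round(-d,4),"| cab now",w2c(p).round(1),(p[2]*1000).round(1),"t",round(s["time"],2),"w",s["gripper_width"].round(4),"q",s["joint_positions"].round(2),"F",s["wrist_force"].round(1),flush=True)
if __name__=="__main__": inc(*map(float,sys.argv[1:]))
E
python3 h.py -67 -80 250; python3 h.py -67 -80 150
```

```text
Traceback (most recent call last):
  File "h.py", line 21, in <module>
    if __name__=="__main__": inc(*map(float,sys.argv[1:]))
                             ~~~^^^^^^^^^^^^^^^^^^^^^^^^^^
  File "h.py", line 20, in inc
    print("inc",((t-p)@M).round(4),"turn",round(-d,4),"| cab now",w2c(p).round(1),(p[2]*1000).round(1),"t",round(s["time"],2),"w",s["gripper_width"].round(4),"q",s["joint_positions"].round(2),"F",s["wrist_force"].round(1),flush=True)
                                                                                                                                  ^^^^^^^^^^^^^^^^^^^^^^^^
AttributeError: 'float' object has no attribute 'round'
Traceback (most recent call last):
  File "h.py", line 21, in <module>
    if __name__=="__main__": inc(*map(float,sys.argv[1:]))
                             ~~~^^^^^^^^^^^^^^^^^^^^^^^^^^
  File "h.py", line 20, in inc
    print("inc",((t-p)@M).round(4),"turn",round(-d,4),"| cab now",w2c(p).round(1),(p[2]*1000).round(1),"t",round(s["time"],2),"w",s["gripper_width"].round(4),"q",s["joint_positions"].round(2),"F",s["wrist_force"].round(1),flush=True)
                                                                                                                                  ^^^^^^^^^^^^^^^^^^^^^^^^
AttributeError: 'float' object has no attribute 'round'
```

```bash
sed -i 's/s\["gripper_width"\].round(4)/round(float(s["gripper_width"]),4)/; s/s\["joint_positions"\].round/np.array(s["joint_positions"]).round/; s/s\["wrist_force"\].round/np.array(s["wrist_force"]).round/' h.py
python3 h.py -67 -80 250
```

```text
inc [-0.5452  0.532   0.0033] turn 0.1254 | cab now [-541.3 -676. ] 252.3 t 0.1 w 0.0856 q [-0.85  0.39  0.01 -0.   -1.19 -0.26] F [-0.3  0.1 -1. ]
```

Call:
arm_command(
  increments=[
    [-0.04,0.039,0,0.02],
    [-0.08,0.078,0,0.04],
    [-0.12,0.117,0,0.06],
    [-0.16,0.156,0,0.09],
    [-0.2,0.195,0,0.125],
  ],
  gripper=0.5,
)

```text
time: 0.72
ee_pos: [0.3722, -0.2922, 0.2531]
orientation: [0.532, -3.096, -0.0]
wrist_force: [1.1, 1.0, -0.4]
gripper_width: 0.064
grip_force: 0.0
```

```bash
python3 h.py -67 -80 250
```

```text
inc [-0.2993  0.3766  0.0031] turn -0.0009 | cab now [-366.6 -456.3] 253.1 t 0.72 w 0.064 q [-0.32  0.12 -0.35 -0.   -1.1  -0.91] F [ 1.1  1.  -0.4]
```

Call:
arm_command(
  increments=[
    [-0.037,0.047,0,0],
    [-0.074,0.094,0,0],
    [-0.111,0.141,0,0],
    [-0.148,0.188,0,0],
    [-0.185,0.235,0,0],
  ],
)

```text
time: 1.35
ee_pos: [0.4677, -0.0086, 0.2533]
orientation: [0.535, -3.096, -0.0]
wrist_force: [1.2, -1.2, -0.5]
gripper_width: 0.0644
grip_force: 0.0
```

Call:
arm_command(
  increments=[
    [-0.03,0.036,0.0,0],
    [-0.06,0.072,0.01,0],
    [-0.085,0.108,0.02,0],
    [-0.105,0.132,0.04,0],
    [-0.114,0.141,0.06,0],
  ],
)

```text
time: 1.98
ee_pos: [0.528, 0.1622, 0.1922]
orientation: [0.537, -3.095, 0.0]
wrist_force: [-0.9, 0.8, -1.2]
gripper_width: 0.0638
grip_force: 0.0
```

```bash
python3 h.py -67 -80 104; python3 - <<'E'
from h import *
p,d=arm.camera("wrist");cv2.imwrite("pics/w1.png",p[:,:,::-1])
E
```

```text
inc [-0.0008  0.0003  0.0882] turn 0.0023 | cab now [-67.7 -80.3] 192.2 t 1.98 w 0.0638 q [ 0.59  0.32 -0.26 -0.   -1.   -1.82] F [-0.9  0.8 -1.2]
```

View pics/w1.png

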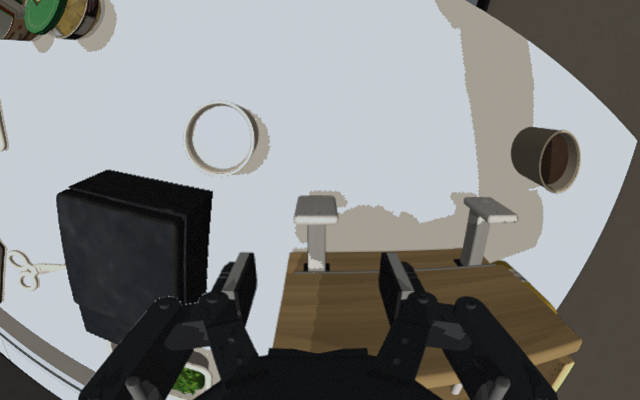

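Call:
arm_command(
  increments=[
    [0,0,0.025,0],
    [0,0,0.05,0],
    [0,0,0.07,0],
    [0,0,0.083,0],
    [0,0,0.088,0],
  ],
)

```text
time: 2.65
ee_pos: [0.5276, 0.1602, 0.1048]
orientation: [0.534, -3.095, 0.001]
wrist_force: [0.6, 0.8, 0.2]
gripper_width: 0.064
grip_force: 0.0
```

Call:
arm_command(
  increments=[
    [0,0,0,0],
    [0,0,0,0],
    [0,0,0,0],
    [0,0,0,0],
  ],
  gripper=-0.5,
  newtons=20,
)

```text
time: 3.15
ee_pos: [0.5283, 0.1609, 0.1062]
orientation: [-0.534, 3.094, 0.001]
wrist_force: [-0.9, 0.6, 3.4]
gripper_width: 0.0336
grip_force: 21.0
```

```bash
python3 h.py -177 -80 104
```

```text
inc [0.1091 0.0017 0.002 ] turn 0.0009 | cab now [-67.9 -81.6] 106.2 t 3.15 w 0.0336 q [ 0.59  0.41 -0.36  0.   -0.79 -1.82] F [-0.9  0.6  3.4]
```

Call:
arm_command(
  increments=[
    [0.01,0,0,0],
    [0.03,0,0,0],
    [0.05,0,0,0],
    [0.07,0,0,0],
    [0.085,0,0,0],
  ],
)

```text
time: 3.78
ee_pos: [0.4477, 0.132, 0.1061]
orientation: [-0.535, 3.093, 0.001]
wrist_force: [3.2, 0.2, 4.2]
gripper_width: 0.0333
grip_force: 21.1
```

Call:
arm_command(
  increments=[
    [0.007,0,0,0],
    [0.011,0,0,0],
    [0.015,0,0,0],
    [0.018,0,0,0],
    [0.018,0,0,0],
  ],
)

```text
time: 4.4
ee_pos: [0.436, 0.1279, 0.1062]
orientation: [-0.536, 3.083, 0.004]
wrist_force: [16.6, -3.9, -7.3]
gripper_width: 0.033
grip_force: 21.8
```

```bash
python3 h.py -177 -80 104
```

```text
inc [0.0111 0.0018 0.0021] turn 0.0031 | cab now [-165.9  -81.8] 106.2 t 4.4 w 0.033 q [ 0.65  0.27 -0.6   0.01 -0.68 -1.88] F [16.6 -3.9 -7.3]
```

Call:
arm_command(
  increments=[
    [-0.004,0,0,0],
    [-0.004,0,0,0],
    [-0.004,0,-0.015,0],
    [-0.004,0,-0.04,0],
    [-0.004,0,-0.06,0],
  ],
  gripper=0.5,
)

```text
time: 5.03
ee_pos: [0.4335, 0.127, 0.1655]
orientation: [0.534, -3.094, 0.001]
wrist_force: [0.0, -1.0, 0.5]
gripper_width: 0.064
grip_force: 0.0
```

```bash
python3 h.py -67.5 80 150
```

```text
inc [-0.1013  0.1618  0.0153] turn 0.0006 | cab now [-168.6  -81.8] 165.5 t 5.03 w 0.064 q [ 0.65  0.18 -0.53 -0.   -0.86 -1.87] F [ 0.  -1.   0.5]
```

Call:
arm_command(
  increments=[
    [-0.02,0.035,0,0],
    [-0.045,0.075,0,0],
    [-0.07,0.115,0,0],
    [-0.09,0.147,0,0],
    [-0.101,0.162,0.01,0],
  ],
)

```text
time: 5.65
ee_pos: [0.4751, 0.3154, 0.1548]
orientation: [0.536, -3.095, -0.0]
wrist_force: [0.1, 0.1, -0.8]
gripper_width: 0.0639
grip_force: 0.0
```

Call:
arm_command(
  increments=[
    [0,0,0.005,0],
    [0,0,0.015,0],
    [0,0,0.03,0],
    [0,0,0.045,0],
    [0,0,0.05,0],
  ],
)

```text
time: 6.28
ee_pos: [0.4748, 0.3128, 0.1038]
orientation: [0.533, -3.094, 0.002]
wrist_force: [-0.2, -0.2, -0.0]
gripper_width: 0.0644
grip_force: 0.0
```

```bash
python3 h.py -67 80 104
```

```text
inc [-0.0005  0.0005 -0.0002] turn -0.0001 | cab now [-67.5  79.5] 103.8 t 6.28 w 0.0644 q [ 0.87  0.44 -0.32 -0.   -0.81 -2.1 ] F [-0.2 -0.2 -0. ]
```

Call:
arm_command(
  increments=[
    [0,0,0,0],
    [0,0,0,0],
    [0,0,0,0],
    [0,0,0,0],
  ],
  gripper=-0.5,
)

```text
time: 6.78
ee_pos: [0.4758, 0.3122, 0.1059]
orientation: [0.534, -3.095, 0.004]
wrist_force: [2.5, -5.1, 1.1]
gripper_width: 0.0332
grip_force: 21.9
```

Call:
arm_command(
  increments=[
    [0.01,0,0,0],
    [0.03,0,0,0],
    [0.05,0,0,0],
    [0.07,0,0,0],
    [0.085,0,0,0],
  ],
)

```text
time: 7.4
ee_pos: [0.3952, 0.2833, 0.1059]
orientation: [0.535, -3.095, 0.004]
wrist_force: [4.6, -7.1, 0.5]
gripper_width: 0.033
grip_force: 21.9
```

Call:
arm_command(
  increments=[
    [0.007,0,0,0],
    [0.011,0,0,0],
    [0.015,0,0,0],
    [0.018,0,0,0],
    [0.018,0,0,0],
  ],
)

```text
time: 8.02
ee_pos: [0.3827, 0.279, 0.106]
orientation: [-0.537, 3.087, -0.001]
wrist_force: [23.3, -8.7, -10.6]
gripper_width: 0.033
grip_force: 22.1
```

```bash
python3 h.py -177 80 104
```

```text
inc [0.0114 0.0015 0.0019] turn 0.0033 | cab now [-165.6   78.5] 106.0 t 8.03 w 0.033 q [ 0.98  0.3  -0.56  0.01 -0.71 -2.21] F [ 23.3  -8.7 -10.6]
```

Call:
arm_command(
  increments=[
    [-0.004,0,0,0],
    [-0.004,0,0,0],
    [-0.004,0,-0.015,0],
    [-0.004,0,-0.05,0],
    [-0.004,0,-0.1,0],
  ],
  gripper=0.5,
)

```text
time: 8.65
ee_pos: [0.3812, 0.2804, 0.2057]
orientation: [0.535, -3.093, 0.003]
wrist_force: [1.4, 1.3, 0.1]
gripper_width: 0.0641
grip_force: 0.0
```

Call:
arm_command(
  increments=[
    [0,-0.01,-0.04,-0.15],
    [0,-0.03,-0.07,-0.33],
    [-0.01,-0.06,-0.09,-0.5],
    [-0.03,-0.09,-0.09,-0.67],
    [-0.06,-0.11,-0.09,-0.85],
  ],
)

```text
time: 9.28
ee_pos: [0.4757, 0.1966, 0.2966]
orientation: [-1.77, 2.592, 0.001]
wrist_force: [-0.3, 0.9, 0.3]
gripper_width: 0.0641
grip_force: 0.0
```

```bash
python3 h.py -7 -51 290 90; python3 - <<'E'
from h import *
p,d=arm.camera("top");np.savez("top1.npz",p=p,d=d);W=cloud("top",d,arm.camera_info("top"))
C=np.dstack([(W[...,:2]-O)@Rc*1000,W[...,2]*1000])
for s in(1,-1):
    k=(d>0)&(abs(C[...,1]-80*s)<30)&(C[...,0]<-35)&(C[...,0]>-190)&(C[...,2]>90)&(C[...,2]<112)
    q=C[k];print(s,len(q),np.median(q,0).round(1))
k=(d>0)&(C[...,0]>-60)&(C[...,0]<5)&(abs(C[...,1])<100)&(C[...,2]>200)&(C[...,2]<220);q=C[k];print("flap",len(q),q.mean(0).round(1))
E
```

```text
inc [-0.0489 -0.088   0.0068] turn -0.7137 | cab now [-105.6  -30.3] 296.6 t 9.28 w 0.0641 q [ 0.71  0.16 -0.19 -0.   -1.22 -1.08] F [-0.3  0.9  0.3]
1 39 [-160.5   80.7   99.2]
-1 38 [-160.   -79.6   99.3]
flap 0 [nan nan nan]<stdin>:7: RuntimeWarning: Mean of empty slice.
  ret = um.true_divide(
```

Call:
arm_command(
  increments=[
    [-0.01,-0.02,0,-0.17],
    [-0.02,-0.04,0,-0.35],
    [-0.035,-0.06,0,-0.53],
    [-0.045,-0.08,0.004,-0.7],
    [-0.049,-0.088,0.006,-0.714],
  ],
  gripper=-0.06,
)

```text
time: 9.95
ee_pos: [0.5757, 0.2106, 0.2887]
orientation: [2.559, -1.822, -0.001]
wrist_force: [-1.5, -0.8, -0.8]
gripper_width: 0.0403
grip_force: 0.0
```

```bash
python3 h.py -7 -51 206 90; python3 - <<'E'
from h import *
p,d=arm.camera("wrist");cv2.imwrite("pics/w2.png",p[:,:,::-1])
E
```

```text
inc [0.0005 0.0003 0.0827] turn -0.0077 | cab now [ -6.7 -50.6] 288.7 t 9.95 w 0.0403 q [ 0.61  0.34  0.03 -0.   -1.26 -0.28] F [-1.5 -0.8 -0.8]
```

View pics/w2.png

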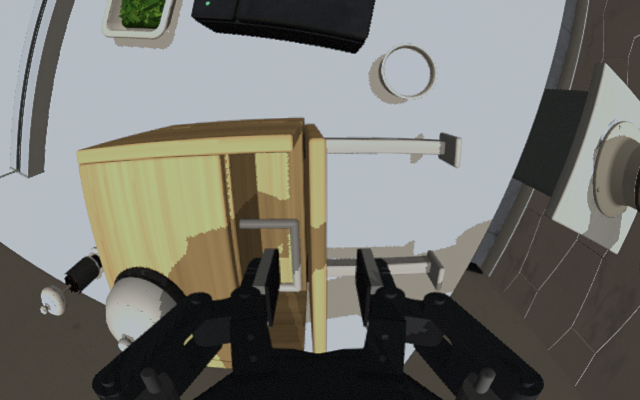

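```bash
cat >> h.py <<'E'
def wproj(x,y,z):
    s=arm.sense();M=R.from_rotvec(s["orientation"]).as_matrix();i=arm.camera_info("wrist")
    t=M.T@(np.r_[c2w(x,y),z/1000]-s["ee_pos"]);c=(np.linalg.inv(i["mount"])@np.r_[t,1])[:3]
    r=np.hypot(c[0],c[1]);a=np.arctan2(r,c[2])*i["fx"]
    return (np.array([i["cx"],i["cy"]])+a*c[:2]/r).round(0)
E
python3 -c "
from h import *
for q in [(12,-32,172),(12,32,172),(12,-60,172),(-8,-107,209),(-8,107,209),(14,-51,267),(-160,-80,100),(-161,80,100)]: print(q,wproj(*q))"
```

```text
(12, -32, 172) [295. 225.]
(12, 32, 172) [298. 289.]
(12, -60, 172) [294. 193.]
(-8, -107, 209) [319. 140.]
(-8, 107, 209) [320. 372.]
(14, -51, 267) [279. 263.]
(-160, -80, 100) [459. 155.]
(-161, 80, 100) [441. 282.]
```

Call:
arm_command(
  increments=[
    [0,0,0.02,0],
    [0,0,0.042,0],
    [0,0,0.062,0],
    [0,0,0.077,0],
    [0,0,0.083,0],
  ],
)

```text
time: 10.62
ee_pos: [0.5748, 0.21, 0.2057]
orientation: [2.559, -1.82, -0.001]
wrist_force: [0.4, -0.3, -0.7]
gripper_width: 0.0405
grip_force: 0.0
```

Call:
arm_command(
  increments=[
    [0,0,0,0],
    [0,0,0,0],
  ],
  gripper=-0.3,
)

```text
time: 10.88
ee_pos: [0.5758, 0.2103, 0.2072]
orientation: [-2.559, 1.819, -0.001]
wrist_force: [-0.7, 0.1, 0.1]
gripper_width: 0.0298
grip_force: 0.0
```

```bash
python3 h.py -7 -51 206 90; python3 - <<'E'
import numpy as np
print("a centre_rear-contact(g=30) lowercornerz  centre_front-contact")
for a in np.arange(0,1.6,.1): 
    s,c=np.sin(a),np.cos(a);print(round(a,1),round(-134*s+6*c-15),round(75+134*c-6*s),round(-134*s-6*c+15))
E
```

```text
inc [0.0001 0.0004 0.0012] turn -0.0063 | cab now [ -6.6 -50.9] 207.2 t 10.88 w 0.0298 q [ 0.61  0.4  -0.09  0.   -1.08 -0.28] F [-0.7  0.1  0.1]
a centre_rear-contact(g=30) lowercornerz  centre_front-contact
0.0 -9 209 9
0.1 -22 208 -4
0.2 -36 205 -18
0.3 -49 201 -30
0.4 -62 196 -43
0.5 -74 190 -55
0.6 -86 182 -66
0.7 -97 174 -76
0.8 -107 164 -85
0.9 -116 154 -94
1.0 -125 142 -101
1.1 -132 130 -107
1.2 -138 118 -112
1.3 -143 105 -116
1.4 -146 92 -118
1.5 -148 78 -119
```

Call:
arm_command(
  increments=[
    [0,0.005,-0.002,0],
    [0,0.011,-0.004,0],
    [0,0.016,-0.005,0],
    [0,0.021,-0.005,0],
    [0,0.026,-0.005,0],
  ],
)

```text
time: 11.5
ee_pos: [0.5505, 0.2014, 0.2114]
orientation: [-2.561, 1.82, -0.0]
wrist_force: [1.0, 0.0, -0.3]
gripper_width: 0.03
grip_force: 0.5
```

Call:
arm_command(
  increments=[
    [0,0.004,0.001,0],
    [0,0.009,0.002,0],
    [0,0.014,0.003,0],
    [0,0.018,0.005,0],
    [0,0.022,0.006,0],
  ],
)

```text
time: 12.12
ee_pos: [0.5296, 0.1941, 0.205]
orientation: [2.56, -1.82, -0.0]
wrist_force: [0.6, 0.1, -0.4]
gripper_width: 0.0297
grip_force: 0.3
```

```bash
python3 h.py -66 -46 200 90; python3 - <<'E'
from h import *
for n in("scene","wrist"):
    p,d=arm.camera(n)
    if n=="wrist": cv2.imwrite("pics/w3.png",p[:,:,::-1])
    else:
        W=cloud(n,d,arm.camera_info(n));C=np.dstack([(W[...,:2]-O)@Rc*1000,W[...,2]*1000])
        k=(d>0)&(C[...,0]<-4)&(C[...,0]>-150)&(C[...,1]>15)&(C[...,1]<100)&(C[...,2]>110);q=C[k];q=q[q[:,2]<215];i=q[:,2].argsort()[-60:];print(len(q),np.median(q[i],0), q[:,0].min())
E
```

```text
inc [-0.0046  0.0105  0.005 ] turn -0.0062 | cab now [-55.5 -50.7] 205.0 t 12.12 w 0.0297 q [ 0.64  0.32 -0.21 -0.   -1.03 -0.3 ] F [ 0.6  0.1 -0.4]
194 [-51.34483077  60.13010781 199.97468832] -58.265130070884
```

View pics/w3.png

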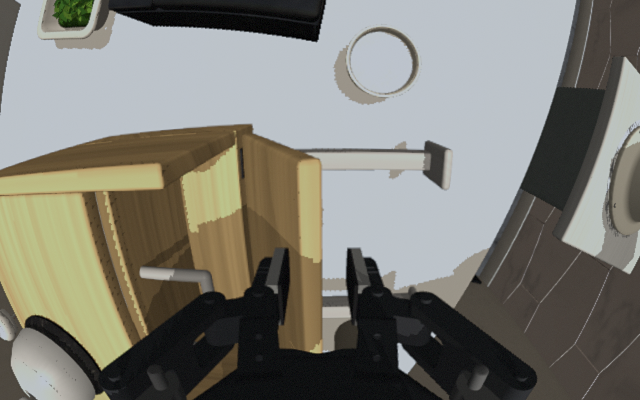

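Call:
arm_command(
  increments=[
    [-0.002,0.005,0.002,0],
    [-0.004,0.01,0.005,0],
    [-0.005,0.015,0.008,0],
    [-0.005,0.02,0.011,0],
    [-0.005,0.024,0.015,0],
  ],
)

```text
time: 12.85
ee_pos: [0.5053, 0.191, 0.1901]
orientation: [2.561, -1.82, -0.0]
wrist_force: [-0.1, 0.3, 1.1]
gripper_width: 0.0301
grip_force: 0.2
```

```bash
cat >> h.py <<'E'
def flap():
    p,d=arm.camera("scene");W=cloud("scene",d,arm.camera_info("scene"));C=np.dstack([(W[...,:2]-O)@Rc*1000,W[...,2]*1000])
    hsv=cv2.cvtColor(p,cv2.COLOR_RGB2HSV)
    k=(d>0)&(C[...,0]<-12)&(C[...,0]>-150)&(C[...,1]>0)&(C[...,1]<102)&(C[...,2]>60)&(C[...,2]<215)&(hsv[...,1]>70)
    q=C[k];r=np.hypot(q[:,0],q[:,2]-75);e=q[(r>110)&(r<145)]
    print("flap n",len(e),"angle by points",np.median(np.arctan2(-e[:,0],e[:,2]-75)).round(2),"minx",np.percentile(e[:,0],3) if len(e) else 0)
E
python3 h.py -84 -46 186 90; python3 -c "
from h import *
flap()"
```

```text
inc [0.0005 0.0045 0.0041] turn -0.0062 | cab now [-79.5 -45.5] 190.1 t 12.85 w 0.0301 q [ 0.66  0.3  -0.29 -0.   -0.98 -0.33] F [-0.1  0.3  1.1]
flap n 165 angle by points 0.62 minx -84.3846628666462
```

Call:
arm_command(
  increments=[
    [0,0.001,0.003,0],
    [0,0.003,0.006,0],
    [0,0.005,0.009,0],
    [0,0.0065,0.012,0],
  ],
)

```text
time: 13.4
ee_pos: [0.4995, 0.1889, 0.1781]
orientation: [2.561, -1.82, -0.0]
wrist_force: [-1.0, 0.4, -0.4]
gripper_width: 0.03
grip_force: 0.0
```

```bash
python3 h.py -92 -46 167 90; python3 -c "
from h import *
flap()"
```

```text
inc [0.0005 0.0063 0.0111] turn -0.0062 | cab now [-85.7 -45.5] 178.1 t 13.4 w 0.03 q [ 0.67  0.3  -0.32 -0.   -0.95 -0.33] F [-1.   0.4 -0.4]
flap n 169 angle by points 0.73 minx -95.87841072763912
```

Call:
arm_command(
  increments=[
    [0,0.001,0.003,0],
    [0,0.003,0.006,0],
    [0,0.005,0.009,0],
    [0,0.0065,0.011,0],
  ],
  gripper=-0.2,
)

```text
time: 13.95
ee_pos: [0.4932, 0.1867, 0.167]
orientation: [2.56, -1.82, -0.0]
wrist_force: [-0.1, -0.3, 0.2]
gripper_width: 0.0343
grip_force: 0.1
```

```bash
python3 h.py -96 -46 155 90; python3 -c "
from h import *
flap()"
```

```text
inc [0.0005 0.0036 0.012 ] turn -0.0063 | cab now [-92.4 -45.5] 167.0 t 13.95 w 0.0343 q [ 0.67  0.3  -0.35 -0.   -0.92 -0.33] F [-0.1 -0.3  0.2]
flap n 185 angle by points 0.87 minx -107.91666593258759
```

Tracking well (0.87 rad, held by the front finger).

Call:
arm_command(
  increments=[
    [0,0.001,0.003,0],
    [0,0.002,0.006,0],
    [0,0.003,0.009,0],
    [0,0.0035,0.012,0],
  ],
  gripper=-0.06,
)

```text
time: 14.5
ee_pos: [0.4881, 0.1848, 0.1545]
orientation: [2.556, -1.818, -0.004]
wrist_force: [-7.9, 0.7, 3.5]
gripper_width: 0.0397
grip_force: 3.7
```

```bash
python3 h.py -98 -46 141.5 90; python3 -c "
from h import *
flap()"
```

```text
inc [0.0004 0.0001 0.013 ] turn -0.007 | cab now [-97.8 -45.6] 154.5 t 14.5 w 0.0397 q [ 0.67  0.31 -0.38 -0.   -0.89 -0.34] F [-7.9  0.7  3.5]
flap n 190 angle by points 1.0 minx -116.98303333534123
```

Call:
arm_command(
  increments=[
    [0,0,0.001,0],
    [0,0,0.003,0],
    [0,0,0.007,0],
    [0,0,0.011,0],
    [0,0,0.013,0],
  ],
  gripper=0.24,
)

```text
time: 15.18
ee_pos: [0.4901, 0.1856, 0.1419]
orientation: [2.56, -1.82, -0.0]
wrist_force: [0.4, 0.2, 1.3]
gripper_width: 0.0528
grip_force: 0.0
```

```bash
python3 h.py -96 -46 130 90; python3 -c "
from h import *
flap()"
```

```text
inc [0.0005 0.0004 0.0119] turn -0.0062 | cab now [-95.6 -45.5] 141.9 t 15.18 w 0.0528 q [ 0.67  0.33 -0.39  0.   -0.85 -0.34] F [0.4 0.2 1.3]
flap n 282 angle by points 1.39 minx -131.93493678968355
```

Call:
arm_command(
  increments=[
    [0,0,-0.01,0],
    [0,0,-0.03,0],
    [0,0,-0.06,0],
    [0,0,-0.09,0],
  ],
)

```text
time: 15.72
ee_pos: [0.4903, 0.1857, 0.2342]
orientation: [-2.56, 1.819, -0.001]
wrist_force: [0.2, -0.2, -0.7]
gripper_width: 0.053
grip_force: 0.0
```

```bash
python3 h.py 12 0 250 90; python3 - <<'E'
from h import *
flap()
p,d=arm.camera("wrist");cv2.imwrite("pics/w4.png",p[:,:,::-1])
E
```

```text
inc [-0.0461 -0.1071 -0.0157] turn -0.0061 | cab now [-95.4 -45.5] 234.2 t 15.72 w 0.053 q [ 0.67  0.23 -0.27  0.   -1.07 -0.34] F [ 0.2 -0.2 -0.7]
flap n 283 angle by points 1.52 minx -132.35511949625217
```

View pics/w4.png

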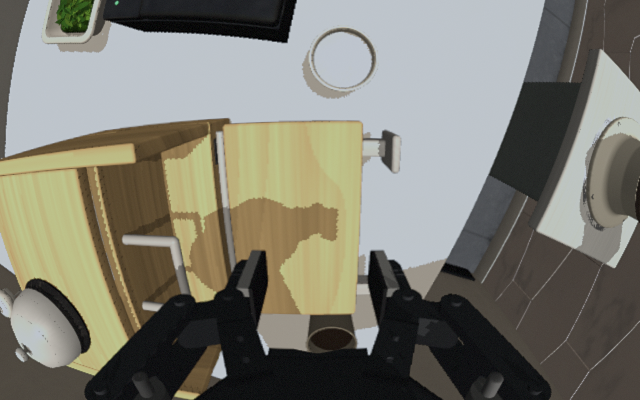

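Call:
arm_command(
  increments=[
    [-0.005,-0.015,-0.006,0],
    [-0.015,-0.04,-0.012,0],
    [-0.03,-0.075,-0.016,0],
    [-0.042,-0.1,-0.016,0],
    [-0.046,-0.107,-0.016,-0.006],
  ],
  gripper=0,
)

```text
time: 16.45
ee_pos: [0.5767, 0.2651, 0.2476]
orientation: [2.566, -1.811, -0.001]
wrist_force: [-1.1, -0.1, 0.5]
gripper_width: 0.0429
grip_force: 0.0
```

```bash
python3 h.py 12 0 180 90; python3 - <<'E'
from h import *
p,d=arm.camera("wrist")
print(wproj(12,-32,172),wproj(12,32,172))
g=cv2.cvtColor(p,cv2.COLOR_RGB2HSV);m=((g[...,1]<60)&(g[...,2]>80)).astype(np.uint8)
cv2.imwrite("pics/w5.png",cv2.resize(p[130:330,200:440,::-1],(720,600)))
E
```

```text
inc [0.0004 0.0005 0.0676] turn 0.0003 | cab now [12.5  0.4] 247.6 t 16.45 w 0.0429 q [ 0.69  0.41  0.03 -0.   -1.19 -0.34] F [-1.1 -0.1  0.5]
[318. 177.] [318. 263.]
```

View pics/w5.png

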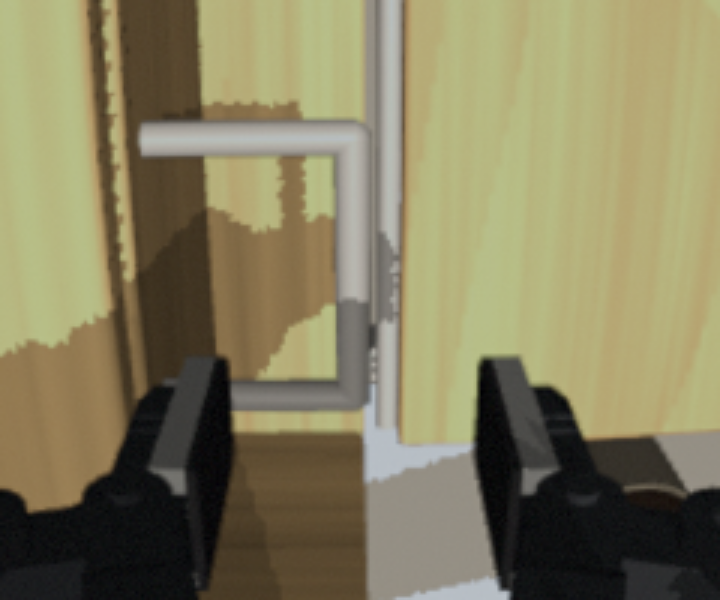

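Handle bar at crop (353,270), i.e. pixel (318,220), centred between the fingers; flap lies level.

Call:
arm_command(
  increments=[
    [0,0,0.018,0],
    [0,0,0.036,0],
    [0,0,0.052,0],
    [0,0,0.063,0],
    [0,0,0.067,0],
  ],
)

```text
time: 17.12
ee_pos: [0.5761, 0.2638, 0.185]
orientation: [-2.567, 1.81, -0.003]
wrist_force: [-13.9, -4.6, 22.7]
gripper_width: 0.0424
grip_force: 9.7
```

Call:
arm_command(
  increments=[
    [0,0,0,0],
    [0,0,0,0],
    [0,0,0,0],
    [0,0,0,0],
  ],
  gripper=-1,
  newtons=25,
)

```text
time: 17.62
ee_pos: [0.5764, 0.2644, 0.182]
orientation: [-2.566, 1.811, -0.001]
wrist_force: [-1.4, 0.5, 5.0]
gripper_width: 0.0069
grip_force: 24.6
```

```bash
python3 h.py -98 0 180 90
```

```text
inc [-1.0e-04  1.1e-01  1.9e-03] turn 0.0002 | cab now [12.  -0.1] 182.0 t 17.62 w 0.0069 q [ 0.69  0.45 -0.07  0.   -1.05 -0.34] F [-1.4  0.5  5. ]
```

Call:
arm_command(
  increments=[
    [0,0.01,0,0],
    [0,0.03,0,0],
    [0,0.05,0,0],
    [0,0.07,0,0],
    [0,0.09,0,0],
  ],
)

```text
time: 18.25
ee_pos: [0.4915, 0.234, 0.182]
orientation: [-2.565, 1.81, -0.003]
wrist_force: [2.9, -0.6, 4.8]
gripper_width: 0.0071
grip_force: 24.7
```

Call:
arm_command(
  increments=[
    [0,0.009,0,0],
    [0,0.015,0,0],
    [0,0.02,0,0],
    [0,0.024,0,0],
    [0,0.026,0,0],
  ],
)

```text
time: 18.88
ee_pos: [0.473, 0.2276, 0.1821]
orientation: [-2.557, 1.803, -0.013]
wrist_force: [24.7, -2.3, -11.1]
gripper_width: 0.0071
grip_force: 24.2
```

```bash
python3 h.py -98 0 180 90
```

```text
inc [-0.0003  0.0003  0.0021] turn 0.0014 | cab now [-97.7  -0.3] 182.1 t 18.88 w 0.0071 q [ 0.76  0.27 -0.35  0.01 -0.93 -0.42] F [ 24.7  -2.3 -11.1]
```

Call:
arm_command(
  increments=[
    [0,-0.004,0,0],
    [0,-0.005,0,0],
    [0,-0.005,0,0],
    [0,-0.005,0,0],
  ],
  gripper=-0.3,
)

```text
time: 19.38
ee_pos: [0.471, 0.2271, 0.181]
orientation: [2.566, -1.812, -0.001]
wrist_force: [-0.4, -0.0, -0.0]
gripper_width: 0.0295
grip_force: 0.0
```

Call:
arm_command(
  increments=[
    [0,0,-0.015,0],
    [0,0,-0.04,0],
    [0,0,-0.08,0],
    [0,0,-0.12,0],
    [0,0,-0.15,0],
  ],
)

```text
time: 20.0
ee_pos: [0.4716, 0.2273, 0.3347]
orientation: [-2.564, 1.81, -0.002]
wrist_force: [0.8, -0.5, 0.2]
gripper_width: 0.0301
grip_force: 0.0
```

Call:
arm_command(
  increments=[
    [0.02,0,0,0],
    [0.06,0,0,0],
    [0.11,0,0,0],
    [0.16,0,0,0],
    [0.2,0,0,0],
  ],
)

```text
time: 20.62
ee_pos: [0.5382, 0.0363, 0.3311]
orientation: [2.565, -1.813, -0.001]
wrist_force: [0.4, 1.0, -0.5]
gripper_width: 0.0299
grip_force: 0.0
```

```bash
python3 - <<'E'
from h import *
p,d=arm.camera("top");W=cloud("top",d,arm.camera_info("top"));C=np.dstack([(W[...,:2]-O)@Rc*1000,W[...,2]*1000])
for s in(1,-1):
    k=(d>0)&(abs(C[...,1]-80*s)<25)&(C[...,0]<-150)&(C[...,0]>-190)&(C[...,2]>88)&(C[...,2]<112);q=C[k];print(s,len(q),np.median(q,0).round(1))
    k=(d>0)&(abs(C[...,1]-80*s)<15)&(C[...,0]<-90)&(C[...,0]>-125)&(C[...,2]>60)&(C[...,2]<100);q=C[k];print("flap top z",len(q),np.median(q,0).round(1))
k=(d>0)&(abs(C[...,1])<80)&(C[...,0]<-40)&(C[...,2]>180)&(C[...,2]<195);print("drawer front x",np.percentile(C[k][:,0],[2,98]))
k=(d>0)&(abs(C[...,1])<25)&(C[...,0]<-80)&(C[...,2]>160)&(C[...,2]<185);print("handle",np.median(C[k],0))
cv2.imwrite("pics/top9.png",cv2.resize(p[100:320,200:480,::-1],(760,597)))
print(arm.sense()["time"],arm.sense()["ee_pos"])
E
```

```text
1 42 [-160.4   82.1   98.8]
flap top z 135 [-107.6   80.    80.3]
-1 0 [nan nan nan]
flap top z 0 [nan nan nan]
drawer front x [-51.00225578 -41.20570249]
handle [-97.12382472   7.20740854 175.0050339 ]
20.675 [0.53905204 0.03335034 0.33092721]
  return _methods._mean(a, axis=axis, dtype=dtype,
  ret = um.true_divide(
```

View pics/top9.png

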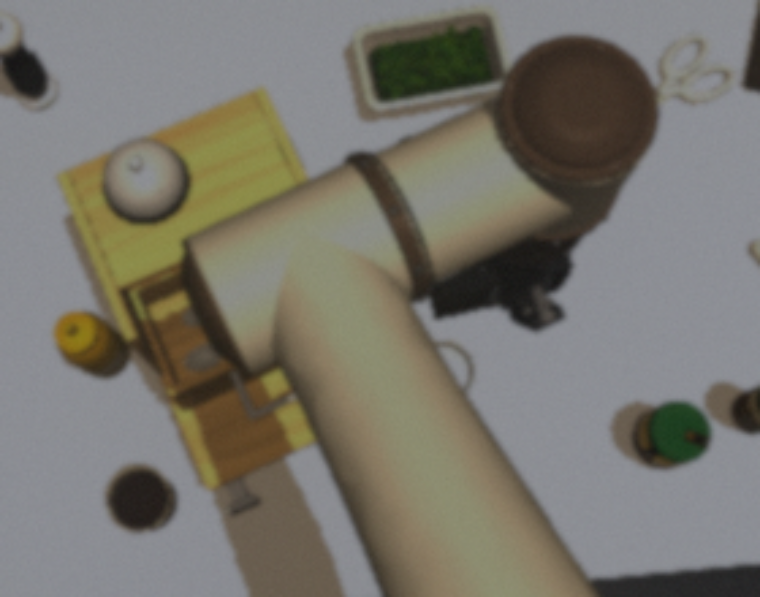

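```bash
python3 -c "
from bench import arm
print(arm.job_done())"
```

```text
the job is handed in; nothing more can be done
None
```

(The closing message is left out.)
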